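Refit the end panel of a dust tray and draw it tight with its cam lock

ROBOT

A 6-joint arm with a two-finger parallel gripper is mounted at the origin on a cart in front of the work surface, level with it; the furniture and walls round the work are solid. World frame = base frame: x ahead of the robot, y to its left, z up, the work surface at z = 0. Lengths are in mm, angles in rad, forces in N, time in s.
With the tool pointing down it reaches from about 350 to 975 mm from the base axis. Payload 7.1 kg.
Tool frame: the origin (TCP) lies midway between the tips of the shut fingers; the grasp point (between the pads) lies 19 mm behind it; z points along the fingers, y is the line along which they close (so a half turn about z gives the same grasp; the last joint's range is limited). The gripper opens to 88 mm and grips with 3 to 60 N. Pads are 20 mm wide; open, the fingers measure 115 mm over their backs; the gripper's body (75 mm by 178 mm) begins 61 mm behind the grasp point.
Start: joints at [1.081, 0.423, 1.63, -0, 1.089, -0.019], TCP at [283.467, 557.002, 222.675] pointing down, gripper open.
Joint ranges: [-3, 3], [-0.9, 2.11], [0.09, 2.58], [-1.31, 4.45], [0.11, 2.69], [-2.54, 2.54]. Speed limits (rad/s): [2.39, 2.39, 3.01, 3.14, 3.14, 3.14].

INTERFACE

Orientations are given as a rotation vector (axis times angle).
In Python, from workcell import ctrl gives the robot as it stands.
- The arm moves only by the shell command python3 -m inch 'ROWS' [OPENING]. ROWS is JSON, a list of rows, each an object with "xyz": the shift along the tool's x, y, z in mm, a list of three; "rot": the turn, a rotation vector about the tool's x, y, z in rad, a list of three. In form: [{"xyz": [dx, dy, dz], "rot": [ax, ay, az]}, ...]. A call has 1 to 12 rows; each row is the pose to reach, as a shift and turn from the pose commanded when the call began, along the tool's axes at that moment; what a row does not reach only later rows make up. A row lasts 1/12 s, in which the tool goes at most 41.7 mm and 7.16 degrees, less where a joint would pass 70% of its speed; a pose out of reach is approached as far as the arm can. A call with a gripper value outside its range is refused whole. OPENING is the closure in counts, from 0 (fully open) to 255 (shut), set as the call begins (- or left out, the last holds). The fingers move at their own pace and stop on an object; the grip force is fixed at half the most. Time passes only in rows, so rows that repeat a pose let the fingers close. It gives the time, the measured TCP pose, the force, the opening and the grip force at its end, in the units of the state.
- ctrl.get_obs(): the state, without advancing time (a new reading comes with each control period).
- ctrl.get_image(name): name is "scene" or "top" or "wrist"; returns the picture (420x560x3 uint8, red, green, blue); there is no depth.
- ctrl.camera_model(name): a dict with "fx", "fy", "cx", "cy" (pixels), "position" and "attitude" of the camera in the world. Camera axes: x right, y up, looking along -z (the intrinsics and any distortion apply to the point x, -y, -z); pixel columns grow to the right and rows downward; lengths in mm; the calibration is good to about 2 mm. A picture is of the moment at which its call begins: read the wrist's pose just before it. camera_model takes no time and is no camera call; for the wrist camera it gives the pose at the moment of the call.
- ctrl.close_job(): hands the job in; it is judged then, once.
The state is a dict: "t": time; "qpos": joint angles; "qvel": joint speeds; "joint_torque": joint torques, N m; "ee_pos": TCP position; "orientation": TCP orientation; "ft_force": force on the tool from outside, world axes, zero at the start; "moment": the same for the moment, N m; "width": finger opening in mm; "grasp_force": force on a finger pad.
Only numpy, scipy, OpenCV 4.12 (cv2) and the standard library are available. Lean on these libraries where they do the work, as an engineer would, in place of code of your own. Each camera call takes 0.05 s, during which the arm holds its last target. There are 200 camera calls.

TASK

The plywood dust tray has been emptied: slide its loose end panel back onto the open end, bolt and dowels into their holes, until it meets the rubber seal. Then take the screwdriver from the tool rack and turn the slotted cam disc in the tray floor clockwise as far as it goes, so that it draws the panel tight against the tray. Put the screwdriver back in its hole in the rack, without disturbing the two awls.

Things in the scene. Friction and masses are not known exactly. Their poses are not given: they have to be found in the camera images.
- dust_tray: Open plywood tray fixed to the bench, 180 long (x) x 220 wide (y) x 90 mm high. Origin: centre of its underside, on the bench; x points from the open end to the back wall (round spigot), z up. Side walls 12 mm thick end at x = -90 mm; the closed panel bears on these ends. Floor 28 mm thick, its front edge at x = -85 mm; the cam disc lies in the floor at x = -58, y = 0 mm.
- bolt_hole (a point): Middle of the 15 mm bolt hole at the rubber's free face, on the tray's open end: tray x = -93, y = 0 mm, 14 mm above the bench; axes as the tray's. 70 mm to either side along y, at the same height, are 13 mm holes for the dowels. All run along x.
- seal (a joint): Squeeze (m) of the black rubber seal, 8 mm thick, on the floor's front edge: 0 free, when it stands 3 mm proud of the wall ends; 0.003 when the panel meets the wall ends. A stiff spring: about 0.5 N at first touch, 4 N at 0.003. It pushes an unlocked panel back out.
- cam (a joint): Turn (rad) of the cam disc: -0.1 to 0.1 at the start, its mouth facing the bolt hole; grows clockwise seen from above, to a stop at 1.75. From about 0.5 its wall passes behind the ball head and draws it in, if the panel is within 4 mm of the wall ends; from 1.4 it holds. Needs about 0.1 N m and stays where left. Turned before the ball is in, it bars the hole.
- cam_slot (a point): Middle of the slot's mouth in the cam disc: steel, 34 mm across, in a 50 mm steel ring, its face 27.5 mm above the bench, flush with the tray floor. Straight slot 3.6 mm wide, 14 long, 5.5 deep, with 2.5 mm bevels all round. The slot runs along this point's y axis (the tray's y at joint 0); z up. The point turns with the disc: clockwise lowers its yaw.
- end_panel: Loose upright plywood panel, 20 thick (x) x 220 wide (y) x 90 mm high, 0.3 to 0.5 kg, standing before the tray's open end. Origin: centre of its underside. Grip it across its thickness at the middle of its top edge and slide it along the bench. Closed, its origin is at x = -100, y = 0 mm in the tray's frame, same yaw; at x = -103 mm it just meets the free seal.
- ball_head (a point): Centre of the 11 mm ball (turning like a roller) on the steel bolt (neck 5 mm) that stands out of the panel's +x face (panel x = +10 mm): 26.6 mm from the face, y = 0, 14 mm above the bench. At y = +70 and -70 mm, at the same height, wooden dowels 10 mm thick with round ends stand 22 mm out of the face. Axes as the panel's.
- screwdriver: Slotted screwdriver with orange handle, 0.09 kg, hanging upright, blade down, in one of the rack's three holes. Origin: middle of the blade's end; z up along the shank, x along the blade's width. Blade 10 wide (x), 2 thick (y), 12 mm long; shank 6.4 mm thick; round handle 19 to 25 mm thick, 110 to 195 mm above the blade's end; the handle's shoulder rests on the rack's board.
- tool_rack: Wooden tool rack fixed to the bench: a board 56 (x) x 200 (y) x 12 mm, its top 125 mm above the bench, on two end cheeks. Origin: on the bench under its middle; z up. Three 14 mm holes through the board at x = 0, y = -62, 0 and +62 mm hold the screwdriver and two awls in any order. Seated, the screwdriver's blade end is about 15 mm above the bench.
- machine_corner (a point): Nearest corner, on the bench, of two black cast-iron machines 410 mm high, fixed to the right of the tray, that never move: a sewing machine (world x 0.51 to 1.03, y -0.28 to about -0.05 m) and one with a hand wheel (x 0.50 to 0.81, y -0.58 to -0.32 m). Coming from the right, pass on the robot's side of them (x below 0.4 m) or well above.
- awl_1: Stitching awl, pear-shaped wooden handle 33 mm thick, 154 mm long, hanging point down in one of the rack's holes, handle top about 90 mm above the board; stays there. Origin: at its point; z up.
- awl_2: Pegging awl, pear-shaped wooden handle 33 mm thick, 140 mm long, hanging point down in one of the rack's holes, handle top about 90 mm above the board; stays there. Origin: at its point; z up.

How it is judged (in metres and radians):
On the way, in this order (a step that is already met when the one before it is completed fails the run):
1. the end panel is pushed up to the seal, bolt and dowels in their holes, with the cam still open (x of end_panel in the frame of dust_tray above -0.106 m and value of joint cam below 0.5 rad), for 0.1 s.
2. the cam is turned home with the screwdriver, drawing the panel tight (value of joint cam above 1.4 rad and distance between screwdriver and cam_slot below 0.012 m and x of end_panel in the frame of dust_tray above -0.1015 m), for 0.04 s.
At the end, for the whole second after the job is handed in: The cam is turned past 1.4 rad, the panel stands upright on the bench and square, within about 1.5 mm of the tray's wall ends; the screwdriver hangs upright (within 0.12 rad) in the rack with its shoulder on the board; all at rest (value of joint cam above 1.4 rad and x of end_panel in the frame of dust_tray above -0.1015 m and angle between end_panel's own z axis and vertical below 0.05 rad and height (world z) of end_panel below 0.004 m and angle between the x axis of end_panel and the x axis of dust_tray, either way round below 0.03 rad and x of screwdriver in the frame of tool_rack between -0.012 and 0.012 m and y of screwdriver in the frame of tool_rack between -0.08 and 0.08 m and z of screwdriver in the frame of tool_rack between 0.005 and 0.024 m and angle between screwdriver's own z axis and vertical below 0.12 rad and linear speed of each of screwdriver, end_panel below 0.02 m/s); the robot touches nothing.
It fails at once if an awl is knocked out of place in the rack (moved more than 30 mm) (distance of any of awl_1, awl_2 from where it was at the start of the episode above 0.03 m).
It also fails if it takes over 72 s, if anything falls off the work surface, if the arm or the gripper's body presses on something with over 40 N, if the wrist force passes 120 N, or if a joint passes its speed limit or range.

## Working session

There is one attempt and no reset: what is moved stays moved. The work goes in short steps, Python scripts to look and compute and a shell command to move; the robot and the scene stay as the last step left them, time stands still between calls to the robot, and variables do not carry over. Pictures are saved under pics/ and viewed, at most 10 in all, crops included, and the job is handed in when it is done.

```bash
mkdir -p pics; cat > h.py <<'E'
import numpy as np, cv2
from scipy.spatial.transform import Rotation as R
from workcell import ctrl
def snap(n,f,crop=None,s=1):
    m=ctrl.camera_model(n); im=ctrl.get_image(n)[:,:,::-1]
    if crop: x0,y0,x1,y1=crop; im=im[y0:y1,x0:x1]
    if s!=1: im=cv2.resize(im,None,fx=s,fy=s,interpolation=cv2.INTER_CUBIC)
    cv2.imwrite('pics/'+f,im); np.save('pics/'+f+'.npy',m,allow_pickle=True); return m
def att(m):
    a=np.array(m['attitude'],float)
    return R.from_rotvec(a) if a.shape==(3,) else (R.from_matrix(a) if a.shape==(3,3) else R.from_quat(a))
def load(f): return np.load('pics/'+f+'.npy',allow_pickle=True).item()
def ray(m,u,v):
    d=att(m).apply([(u-m['cx'])/m['fx'],-(v-m['cy'])/m['fy'],-1]); return np.array(m['position']),d
def onz(m,u,v,z):
    p,d=ray(m,u,v); return p+d*(z-p[2])/d[2]
def proj(m,P):
    q=att(m).inv().apply(np.array(P)-m['position']); return m['cx']+m['fx']*q[0]/-q[2], m['cy']-m['fy']*q[1]/-q[2]
E
python3 - <<'E'
from h import *
a=[snap(n,n+'0.png') for n in('scene','top','wrist')]
for m in a: print(m)
t=[cv2.imread('pics/%s0.png'%n) for n in('scene','top')]
cv2.imwrite('pics/w.png',t[0])
print(ctrl.get_obs())
E
```

```text
{'fx': 490.0846726056156, 'fy': 490.0846726056156, 'cx': 287.5768040252297, 'cy': 208.88100026158583, 'position': array([ 130.17552167, -502.00548923,  968.0782817 ]), 'attitude': array([ 0.65511421, -0.19626535, -0.58389406])}
{'fx': 515.1049442463335, 'fy': 515.1049442463335, 'cx': 278.0928888508347, 'cy': 215.3429654697667, 'position': array([ 372.39446307,  133.87840504, 1348.66484891]), 'attitude': array([ 0.09392581, -0.09538294, -1.56100758])}
{'fx': 303.77009336320117, 'fy': 303.77009336320117, 'cx': 278.42987226812426, 'cy': 203.41103710791077, 'position': array([210.57727033, 593.59997333, 385.4544066 ]), 'attitude': array([-0.27218868, -0.16565296,  1.09005406])}
{'t': 0.15, 'qpos': array([ 1.08104478e+00,  4.23678854e-01,  1.63047155e+00, -1.19478426e-05,
        1.08858298e+00, -1.89819324e-02]), 'qvel': array([ 7.74227015e-04, -2.46659374e-03, -2.09373920e-03,  2.61663561e-04,
        1.09557669e-03, -4.01037951e-05]), 'joint_torque': array([ 8.15088733e-04, -5.44982100e+01, -2.73919165e+01,  6.44150237e-02,
        2.03615776e-02, -9.88519082e-05]), 'ee_pos': array([283.26071988, 556.66745644, 222.08866067]), 'orientation': array([-7.32600300e-01, -3.05469459e+00,  1.73822586e-03]), 'ft_force': array([-0.11629687,  1.21223719, -0.5369937 ]), 'moment': array([-0.04481183, -0.0053631 , -0.01844412]), 'grasp_force': 0.0, 'width': 87.81255171532065}
```

View pics/top0.png

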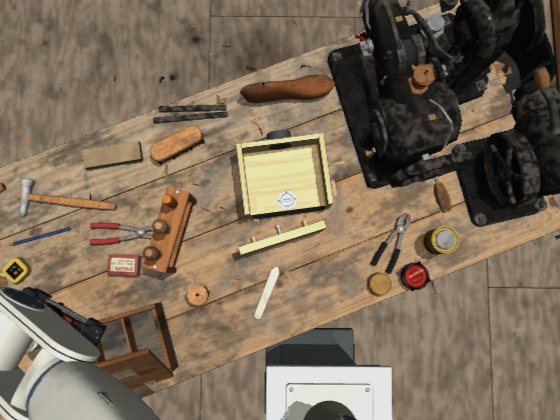

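View pics/scene0.png

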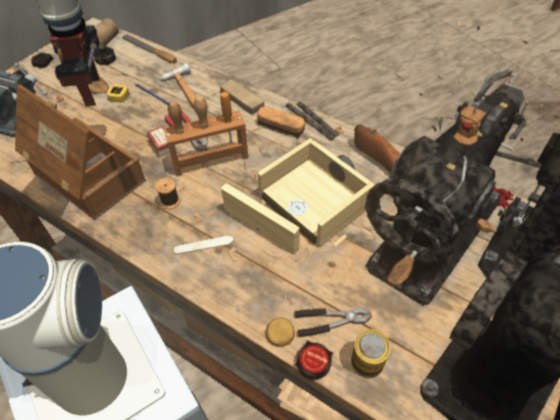

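The top view shows the tray around px (283,175), the panel around (283,238), and the rack around (168,232). The orange screwdriver is in the far hole at (167,200). I'll enlarge this area.

```bash
python3 - <<'E'
import cv2
im=cv2.imread('pics/top0.png')[125:275,140:340]
im=cv2.resize(im,None,fx=4,fy=4,interpolation=cv2.INTER_CUBIC)
for k in range(0,200,20): cv2.putText(im,str(140+k),(k*4,10),0,.35,(0,0,255),1); cv2.line(im,(k*4,12),(k*4,18),(0,0,255),1)
for k in range(5,150,20): cv2.putText(im,str(125+k),(0,k*4+4),0,.35,(0,0,255),1)
cv2.imwrite('pics/topc.png',im)
E
```

```text
(no output)
```

View pics/topc.png

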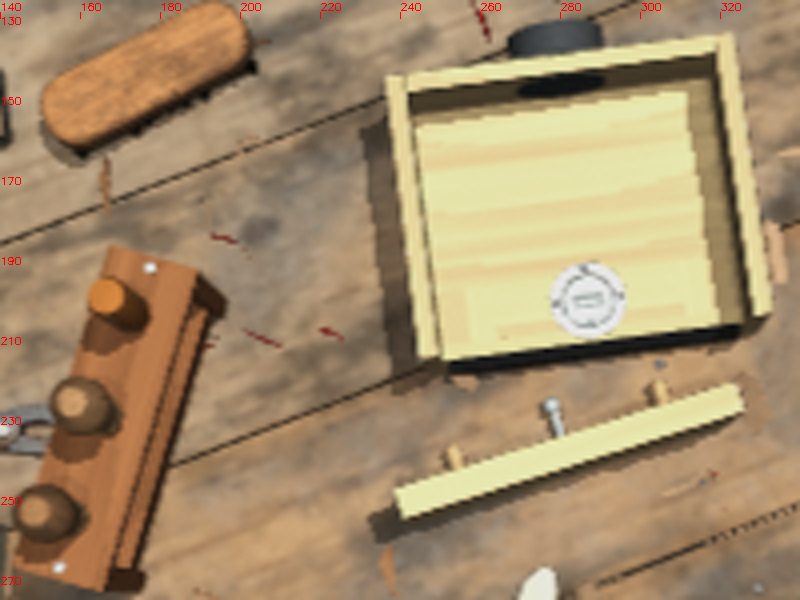

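```bash
python3 - <<'E'
from h import *
m=load('top0.png')
def P(x,y,z): return onz(m,140+x/4,125+y/4,z)[:2]
def show(n,pts,z):
    q=np.array([P(*p,z) for p in pts]); print(n,q.round(1).tolist(),'mean',q.mean(0).round(1),'sides',np.linalg.norm(np.roll(q,-1,0)-q,axis=1).round(1)); return q
t=show('tray BL BR FR FL',[(388,77),(733,35),(770,315),(419,357)],90)
d=t[0]-t[3]+t[1]-t[2];print('yaw',np.arctan2(d[1],d[0])); d=t[0]-t[1]+t[3]-t[2];print('yaw',np.arctan2(-d[0],d[1]))
p=show('panel',[(396,489),(738,384),(743,408),(404,518)],90)
d=p[0]-p[1]+p[3]-p[2];print('yaw',np.arctan2(-d[0],d[1]))
print('cam',P(589,300,27.5),'slot ends',P(573,303,27.5),P(606,297,27.5))
r=show('rack',[(108,246),(198,268),(107,590),(16,567)],125)
d=r[1]-r[2]+r[0]-r[3];print('yaw y-axis',np.arctan2(-d[0],d[1]))
print('driver top z210',P(104,297,210),'awls',P(74,403,215),P(40,512,215))
c=t.mean(0)
E
```

```text
tray BL BR FR FL [[703.4, 237.5], [732.2, 21.5], [554.9, -0.8], [527.1, 215.4]] mean [629.4 118.4] sides [217.9 178.7 218.  177.8]
yaw 0.12499559600495075
yaw 0.13007701302836783
panel [[445.8, 228.2], [511.9, 19.1], [497.1, 16.1], [428.1, 223.0]] mean [470.7 121.6] sides [219.3  15.1 218.1  18.4]
yaw 0.3140420798368243
cam [572.8456057  109.82589046] slot ends [570.79845733 120.18531942] [574.89861549  98.8141723 ]
rack [[588.7, 401.4], [575.7, 346.9], [382.8, 395.1], [395.9, 449.3]] mean [485.8 398.2] sides [ 56.1 198.8  55.8 198.6]
yaw y-axis -1.8150751514794483
driver top z210 [544.72360239 384.09219183] awls [484.61031156 397.56548575] [424.3281537  414.09124897]
```

```bash
cat >> h.py <<'E'
def goal(pos,yaw,show=True):
    """tool-frame shift/turn from measured pose; yaw=world direction of tool y (mod pi)"""
    o=ctrl.get_obs(); C=R.from_rotvec(o['orientation']); best=[]
    for y in (yaw,yaw+np.pi):
        Y=np.array([np.cos(y),np.sin(y),0]); Z=np.array([0,0,-1.]); X=np.cross(Y,Z)
        G=R.from_matrix(np.c_[X,Y,Z]); best.append((C.inv()*G).as_rotvec())
    print('tool y yaw',np.arctan2(*C.as_matrix()[[1,0],1]).round(4),'pos',o['ee_pos'].round(1),'t',round(o['t'],1),'q',o['qpos'].round(2),'F',o['ft_force'].round(1),'w',round(o['width'],1),o['grasp_force'])
    for r in best: print('xyz',C.inv().apply(np.array(pos)-o['ee_pos']).round(1),'rot',r.round(4))
E
python3 - <<'E'
from h import *
goal((471,121.6,320),.314); goal((471,121.6,200),.314)
E
```

```text
tool y yaw 1.1 pos [283.3 556.7 222.1] t 0.1 q [ 1.08  0.42  1.63 -0.    1.09 -0.02] F [-0.1  1.2 -0.5] w 87.8 0.0
xyz [-364.6 -302.7  -97.6] rot [-1.10e-03  4.00e-04  7.86e-01]
xyz [-364.6 -302.7  -97.6] rot [-5.0000e-04 -1.3000e-03 -2.3556e+00]
tool y yaw 1.1 pos [283.3 556.7 222.1] t 0.1 q [ 1.08  0.42  1.63 -0.    1.09 -0.02] F [-0.1  1.2 -0.5] w 87.8 0.0
xyz [-364.7 -302.6   22.4] rot [-1.10e-03  4.00e-04  7.86e-01]
xyz [-364.7 -302.6   22.4] rot [-5.0000e-04 -1.3000e-03 -2.3556e+00]
```

```bash
python3 -m inch '[{"xyz":[-20,-15,-40],"rot":[0,0,0.05]},{"xyz":[-40,-30,-75],"rot":[0,0,0.15]},{"xyz":[-70,-55,-100],"rot":[0,0,0.25]},{"xyz":[-100,-80,-100],"rot":[0,0,0.35]},{"xyz":[-130,-105,-100],"rot":[0,0,0.45]},{"xyz":[-160,-130,-100],"rot":[0,0,0.55]},{"xyz":[-190,-155,-100],"rot":[0,0,0.65]},{"xyz":[-220,-180,-100],"rot":[0,0,0.72]},{"xyz":[-250,-207,-100],"rot":[0,0,0.786]},{"xyz":[-280,-232,-90],"rot":[0,0,0.786]},{"xyz":[-310,-257,-70],"rot":[0,0,0.786]},{"xyz":[-340,-282,-40],"rot":[0,0,0.786]}]' && python3 -m inch '[{"xyz":[0,0,10],"rot":[0,0,0]},{"xyz":[0,0,10],"rot":[0,0,0]}]'; python3 - <<'E'
from h import *
snap('wrist','w1.png',s=1.4); goal((471,121.6,200),.314)
E
```

```text
t: 1.15
ee_pos: [457.0, 156.8, 269.6]
orientation: [1.846, 2.539, 0.005]
ft_force: [0.8, -0.2, -1.0]
width: 87.8
grasp_force: 0.0
t: 1.32
ee_pos: [454.2, 156.7, 256.1]
orientation: [-1.85, -2.536, 0.006]
ft_force: [-0.2, 0.5, -0.2]
width: 87.8
grasp_force: 0.0
tool y yaw 0.312 pos [454.8 158.1 257.6] t 1.4 q [ 0.31  0.17  1.9   0.    1.07 -0.  ] F [-0.5  0.2  1.4] w 87.8 0.0
xyz [-39.7   4.4  57.6] rot [-0.0028 -0.0004 -0.002 ]
xyz [-39.7   4.4  57.6] rot [-7.0000e-04  4.4000e-03  3.1396e+00]
```

View pics/w1.png

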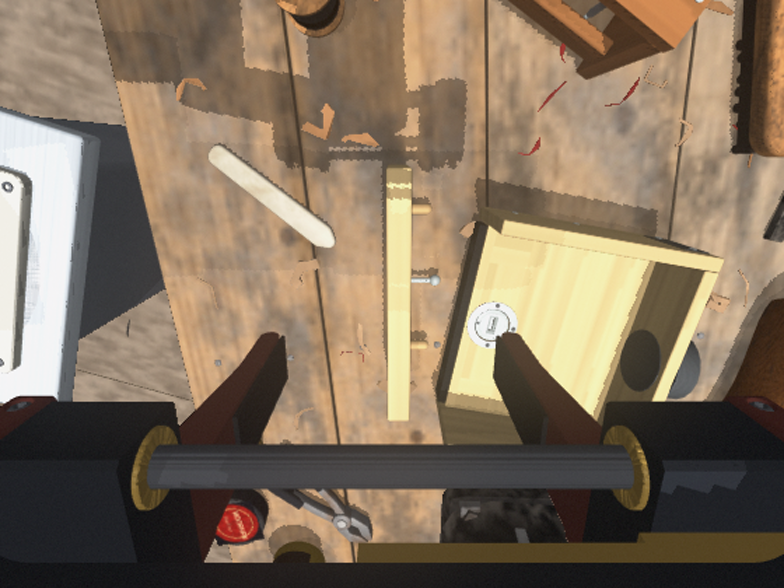

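The wrist view shows the ball at (436,281), the dowel tips at (430,209) and (427,346), the cam at (493,324), and the panel top from column 387 to 411.

```bash
python3 - <<'E'
from h import *
m=load('w1.png')
P=lambda x,y,z: onz(m,x/1.4,y/1.4,z)[:2]
b,d1,d2,c=P(436,281,14),P(431,209,14),P(428,346,14),P(493,324,27.5)
print('ball',b,'dowels',d1,d2,np.linalg.norm(d1-d2),'cam',c,'slot',P(495,314,27.5),P(491,334,27.5))
d=d1-d2; print('yaw dow',np.arctan2(-d[0],d[1]))
q=[P(x,y,90) for x,y in[(387,198),(411,198),(410,420),(387,420)]]; print(np.round(q,1).tolist(),np.mean(q,0)); d=q[0]-q[3]+q[1]-q[2]; print('yaw',np.arctan2(-d[0],d[1]))
for n,p in dict(fl=P(500,220,90),bl=P(723,258,90),sealL=P(470,228,28) if 0 else P(483,225,28)).items(): print(n,p)
E
```

```text
ball [509.73882845 131.49523628] dowels [481.40818343 197.13071637] [525.55583677  62.00883008] 142.15111483427202 cam [575.91627554 110.1642411 ] slot [573.82669241 120.65998752] [578.03774218  99.50834731]
yaw dow 0.31579100993194115
[[437.1, 201.8], [454.6, 207.4], [516.4, 20.4], [496.7, 14.0]] [476.21628369 110.90484343]
yaw 0.31315401261917153
fl [525.52476871 212.49588797]
bl [705.1172811  238.33410307]
sealL [530.20630231 199.2191429 ]
```

```bash
python3 - <<'E'
from h import *
goal((473,121,60),.314)
E
```

```text
tool y yaw 0.312 pos [454.8 158.1 257.6] t 1.4 q [ 0.31  0.17  1.9   0.    1.07 -0.  ] F [-0.5  0.2  1.4] w 87.8 0.0
xyz [-41.    6.5 197.6] rot [-0.0028 -0.0004 -0.002 ]
xyz [-41.    6.5 197.6] rot [-7.0000e-04  4.4000e-03  3.1396e+00]
```

```bash
python3 -m inch '[{"xyz":[-15,2,30],"rot":[0,0,0]},{"xyz":[-30,5,60],"rot":[0,0,0]},{"xyz":[-41,6.5,90],"rot":[0,0,0]},{"xyz":[-41,6.5,115],"rot":[0,0,0]},{"xyz":[-41,6.5,140],"rot":[-0.002,0,-0.002]},{"xyz":[-41,6.5,160],"rot":[-0.002,0,-0.002]},{"xyz":[-41,6.5,180],"rot":[-0.002,0,-0.002]},{"xyz":[-41,6.5,192],"rot":[-0.002,0,-0.002]},{"xyz":[-41,6.5,197.6],"rot":[-0.002,0,-0.002]},{"xyz":[-41,6.5,197.6],"rot":[-0.002,0,-0.002]}]' && python3 -m inch '[{"xyz":[0,0,0],"rot":[0,0,0]},{"xyz":[0,0,0],"rot":[0,0,0]},{"xyz":[0,0,0],"rot":[0,0,0]},{"xyz":[0,0,0],"rot":[0,0,0]},{"xyz":[0,0,0],"rot":[0,0,0]},{"xyz":[0,0,0],"rot":[0,0,0]},{"xyz":[0,0,0],"rot":[0,0,0]},{"xyz":[0,0,0],"rot":[0,0,0]}]' 255
python3 - <<'E'
from h import *
# preinsert: panel origin at tray x=-150 on centreline
u=np.array([np.cos(.127),np.sin(.127)]); c=np.array([574.4,110.0]); p=c-u*(150-58); print(p); goal((*p,60),.127)
E
```

```text
t: 2.2
ee_pos: [474.2, 122.9, 60.7]
orientation: [1.842, 2.545, 0.002]
ft_force: [0.7, -0.5, 0.7]
width: 87.9
grasp_force: 0.0
t: 2.87
ee_pos: [474.4, 121.5, 61.0]
orientation: [1.844, 2.542, 0.003]
ft_force: [0.0, 0.5, -0.4]
width: 37.6
grasp_force: 0.0
[483.14093731  98.34738322]
tool y yaw 0.3158 pos [474.4 121.5  61. ] t 2.9 q [ 0.23  0.49  2.02  0.    0.63 -0.09] F [ 0.   0.5 -0.4] w 37.6 0.0
xyz [-24.8   1.1   1. ] rot [ 0.002  -0.0002  0.1888]
xyz [-24.8   1.1   1. ] rot [ 3.0000e-04  3.0000e-03 -2.9527e+00]
```

```bash
python3 -m inch '[{"xyz":[0,0,0],"rot":[0,0,0]},{"xyz":[0,0,0],"rot":[0,0,0]},{"xyz":[0,0,0],"rot":[0,0,0]},{"xyz":[0,0,0],"rot":[0,0,0]},{"xyz":[0,0,0],"rot":[0,0,0]}]'
python3 - <<'E'
from h import *
u=np.array([np.cos(.127),np.sin(.127)]); c=np.array([574.4,110.0]); p=c-u*(150-58); print(p); goal((*p,61),.127)
E
```

```text
t: 3.28
ee_pos: [474.0, 121.5, 60.9]
orientation: [1.844, 2.543, 0.002]
ft_force: [-0.5, -0.4, 1.2]
width: 19.9
grasp_force: 30.0
[483.14093731  98.34738322]
tool y yaw 0.3159 pos [474.  121.5  60.9] t 3.3 q [ 0.23  0.49  2.02  0.    0.63 -0.09] F [-0.5 -0.4  1.2] w 19.9 29.98972713947296
xyz [-24.9   1.5  -0.1] rot [ 0.0012 -0.0002  0.1889]
xyz [-24.9   1.5  -0.1] rot [ 2.0000e-04  1.8000e-03 -2.9527e+00]
```

Gripped. Next I align the panel and look again.

```bash
python3 -m inch '[{"xyz":[-5,0,0],"rot":[0,0,0.04]},{"xyz":[-10,0.5,0],"rot":[0,0,0.08]},{"xyz":[-15,1,0],"rot":[0,0,0.12]},{"xyz":[-20,1,0],"rot":[0,0,0.16]},{"xyz":[-25,1.5,0],"rot":[0,0,0.189]},{"xyz":[-25,1.5,0],"rot":[0,0,0.189]},{"xyz":[-25,1.5,0],"rot":[0,0,0.189]},{"xyz":[-25,1.5,0],"rot":[0,0,0.189]}]'
python3 - <<'E'
from h import *
goal((483.1,98.3,61),.127)
snap('wrist','w2.png',crop=(200,40,400,300),s=2.3)
snap('top','t2.png',crop=(230,130,340,260),s=4.5)
a=cv2.imread('pics/w2.png');b=cv2.imread('pics/t2.png')
h=min(a.shape[0],600); im=np.zeros((600,a.shape[1]+b.shape[1],3),np.uint8); im[:min(600,a.shape[0]),:a.shape[1]]=a[:600]; im[:b.shape[0],a.shape[1]:]=b[:600]
im=im[:, :]; print(im.shape,a.shape,b.shape); cv2.imwrite('pics/c2.png',im[:, :]) 
E
```

```text
t: 3.95
ee_pos: [483.6, 98.3, 60.9]
orientation: [2.074, 2.358, 0.003]
ft_force: [1.1, -1.3, -2.2]
width: 19.4
grasp_force: 30.0
tool y yaw 0.1278 pos [483.6  98.3  60.9] t 4.0 q [0.18 0.5  2.01 0.   0.63 0.05] F [ 1.1 -1.3 -2.2] w 19.4 29.98840034008026
xyz [ 0.1 -0.5 -0.1] rot [ 0.0022 -0.0002  0.0008]
xyz [ 0.1 -0.5 -0.1] rot [ 4.0000e-04  3.4000e-03 -3.1408e+00]
(600, 955, 3) (598, 460, 3) (585, 495, 3)
```

View pics/w2.png

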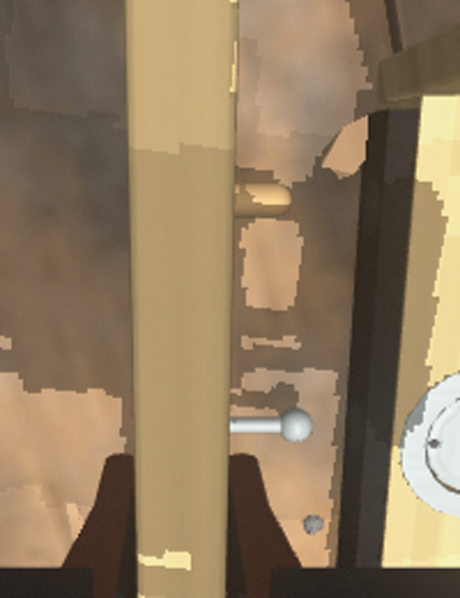

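View pics/t2.png

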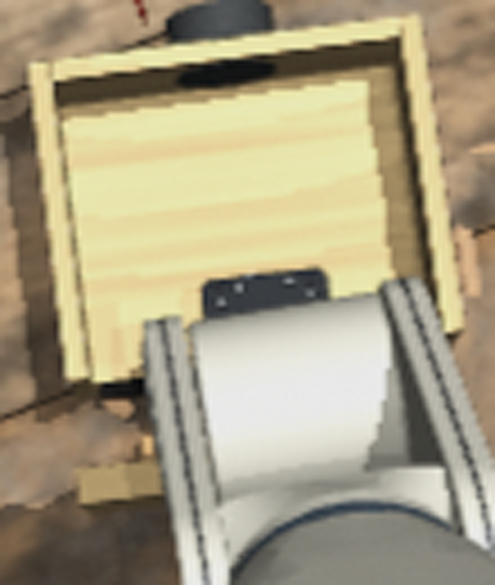

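```bash
python3 - <<'E'
from h import *
from scipy.optimize import least_squares
m=load('w2.png')
P=lambda x,y,z: onz(m,200+x/2.3,40+y/2.3,z)[:2]
pts=np.array([P(x,y,27.5) for x,y in[(401,450),(405,427),(418,400),(435,382),(458,372),(411,485),(425,504),(440,514)]])
s=least_squares(lambda c:np.hypot(*(pts-c[:2]).T)-25,[575,110]); c=s.x; print('cam',c,s.fun.round(1))
b=P(297,424,14);d1=P(291,199,14); print('ball',b,'dowel',d1)
for nm,a,e,z in[('sealbot',(370,110),(338,565),2),('sealtop',(420,110),(383,565),28),('panelR',(236,150),(229,450),90),('panelL',(128,150),(134,450),90)]:
    A,B=P(*a,z),P(*e,z); d=A-B; print(nm,A,B,'yaw',np.arctan2(-d[0],d[1]))
w=.127;U=np.array([np.cos(w),np.sin(w)]);V=np.array([-U[1],U[0]])
e=b-c; print('tray-frame ball rel cam',e@U,e@V,'dowel-ball',(d1-b)@U,(d1-b)@V,'ball rel tcp',(b-ctrl.get_obs()['ee_pos'][:2])@U,(b-ctrl.get_obs()['ee_pos'][:2])@V)
E
```

```text
cam [575.54817193 108.40044071] [-0.5 -0.4  0.3  0.8  0.  -0.5  0.4  0.8]
ball [521.58792088 102.88492605] dowel [507.49177898 172.10261477]
sealbot [528.3528014  200.06247431] [548.80458021  46.17316749] yaw 0.13212504113780996
sealtop [535.01049584 199.30525685] [554.37794985  63.55400676] yaw 0.14171237307918103
panelR [483.72180857 182.04537987] [491.17313379 123.02252665] yaw 0.1255804040712208
panelL [464.11483604 179.55349906] [471.53403445 120.54523816] yaw 0.12507519667712141
tray-frame ball rel cam -54.224262093580684 1.3634503085143908 dowel-ball -5.215581472149447 70.44563406246343 ball rel tcp 38.34037138147876 -0.3514911658230543
```

The ball sits 1.4 mm to tray +y and the yaw is right within 0.005. I correct that and advance.

```bash
python3 -m inch '[{"xyz":[-0.7,2,0],"rot":[0,0,-0.003]},{"xyz":[-1.3,5,0],"rot":[0,0,-0.003]},{"xyz":[-1.3,8,0],"rot":[0,0,-0.003]},{"xyz":[-1.3,11,0],"rot":[0,0,-0.003]},{"xyz":[-1.3,14,0],"rot":[0,0,-0.003]},{"xyz":[-1.3,17,0],"rot":[0,0,-0.003]},{"xyz":[-1.3,20,0],"rot":[0,0,-0.003]},{"xyz":[-1.3,23,0],"rot":[0,0,-0.003]},{"xyz":[-1.3,26,0],"rot":[0,0,-0.003]},{"xyz":[-1.3,28,0],"rot":[0,0,-0.003]},{"xyz":[-1.3,28,0],"rot":[0,0,-0.003]}]'
```

```text
t: 4.97
ee_pos: [512.5, 100.7, 60.9]
orientation: [2.071, 2.36, 0.005]
ft_force: [-0.5, 0.1, -3.9]
width: 19.5
grasp_force: 30.0
```

```bash
python3 -m inch '[{"xyz":[0,2,0],"rot":[0,0,0]},{"xyz":[0,4,0],"rot":[0,0,0]},{"xyz":[0,6,0],"rot":[0,0,0]},{"xyz":[0,8,0],"rot":[0,0,0]},{"xyz":[0,10,0],"rot":[0,0,0]},{"xyz":[0,12,0],"rot":[0,0,0]},{"xyz":[0,14,0],"rot":[0,0,0]},{"xyz":[0,14,0],"rot":[0,0,0]}]'
```

```text
t: 5.63
ee_pos: [526.4, 102.5, 61.0]
orientation: [2.071, 2.36, 0.004]
ft_force: [-1.0, 0.2, -4.9]
width: 19.7
grasp_force: 30.0
```

```bash
python3 -m inch '[{"xyz":[0,1,0],"rot":[0,0,0]},{"xyz":[0,2,0],"rot":[0,0,0]},{"xyz":[0,3,0],"rot":[0,0,0]},{"xyz":[0,4,0],"rot":[0,0,0]},{"xyz":[0,4,0],"rot":[0,0,0]}]'; python3 -m inch '[{"xyz":[0,1,0],"rot":[0,0,0]},{"xyz":[0,2,0],"rot":[0,0,0]},{"xyz":[0,2,0],"rot":[0,0,0]},{"xyz":[0,2,0],"rot":[0,0,0]}]'; python3 -m inch '[{"xyz":[0,1,0],"rot":[0,0,0]},{"xyz":[0,1.5,0],"rot":[0,0,0]},{"xyz":[0,1.5,0],"rot":[0,0,0]},{"xyz":[0,1.5,0],"rot":[0,0,0]}]'
```

```text
t: 6.05
ee_pos: [529.3, 102.9, 60.9]
orientation: [2.072, 2.36, 0.002]
ft_force: [-0.8, -0.6, -3.7]
width: 19.6
grasp_force: 30.0
t: 6.38
ee_pos: [530.8, 103.1, 60.9]
orientation: [2.072, 2.361, 0.001]
ft_force: [-2.4, 0.1, -3.5]
width: 20.0
grasp_force: 30.0
t: 6.72
ee_pos: [531.8, 103.2, 60.9]
orientation: [-2.072, -2.361, 0.0]
ft_force: [-6.4, 0.1, -1.4]
width: 20.3
grasp_force: 30.0
```

```bash
python3 -m inch '[{"xyz":[0,0.7,0],"rot":[0,0,0]},{"xyz":[0,1.2,0],"rot":[0,0,0]},{"xyz":[0,1.2,0],"rot":[0,0,0]},{"xyz":[0,1.2,0],"rot":[0,0,0]}]'
```

```text
t: 7.05
ee_pos: [532.0, 103.2, 60.9]
orientation: [-2.071, -2.361, 0.002]
ft_force: [-9.1, -0.8, 2.0]
width: 20.1
grasp_force: 30.0
```

```bash
python3 -m inch '[{"xyz":[0,0,0],"rot":[0,0,0]},{"xyz":[0,-0.5,0],"rot":[0,0,0]},{"xyz":[0,-1,0],"rot":[0,0,0]},{"xyz":[0,-1,0],"rot":[0,0,0]},{"xyz":[0,-1,0],"rot":[0,0,0]},{"xyz":[0,-1,0],"rot":[0,0,0]}]' 0
python3 -m inch '[{"xyz":[0,-1,-15],"rot":[0,0,0]},{"xyz":[0,-1,-40],"rot":[0,0,0]},{"xyz":[0,-1,-75],"rot":[0,0,0]},{"xyz":[0,-1,-110],"rot":[0,0,0]},{"xyz":[0,-1,-145],"rot":[0,0,0]},{"xyz":[0,-1,-170],"rot":[0,0,0]},{"xyz":[0,-1,-170],"rot":[0,0,0]},{"xyz":[0,-1,-170],"rot":[0,0,0]}]'
python3 - <<'E'
from h import *
goal((545.5,383.5,300),1.328)
snap('wrist','w3.png',crop=(120,0,560,300),s=1.8)
E
```

```text
t: 7.55
ee_pos: [533.6, 103.5, 61.3]
orientation: [2.071, 2.36, 0.004]
ft_force: [-0.4, 0.5, 0.3]
width: 56.5
grasp_force: 0.0
t: 8.22
ee_pos: [532.7, 103.3, 232.6]
orientation: [2.07, 2.358, 0.008]
ft_force: [-0.2, 0.7, 0.1]
width: 88.0
grasp_force: 0.0
tool y yaw 0.13 pos [532.7 103.3 232.6] t 8.2 q [0.17 0.29 1.81 0.   1.04 0.04] F [-0.2  0.7  0.1] w 88.0 0.0
xyz [276.2  49.4 -66.9] rot [ 0.0056  0.0031 -1.198 ]
xyz [276.2  49.4 -66.9] rot [ 0.0034 -0.0062  1.9436]
```

View pics/w3.png

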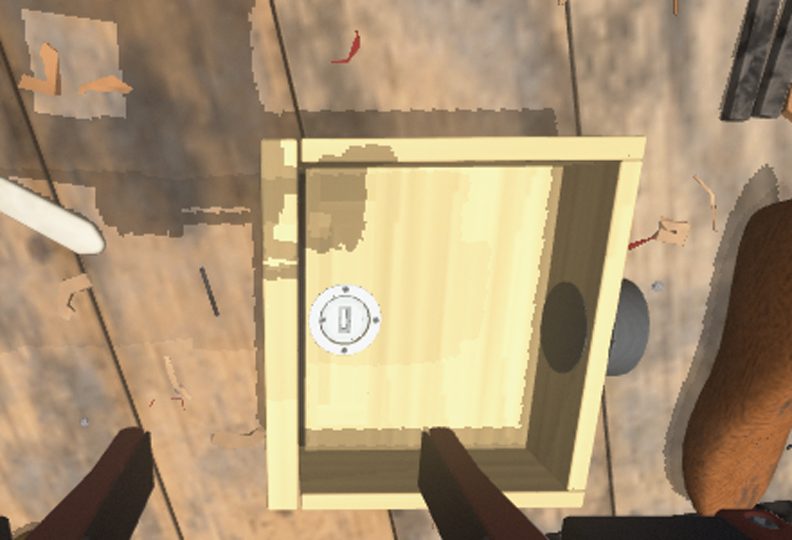

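Panel is up against the tray. The cam ring centre is at (345,320), and the slot runs from (345.5,306) to (344,333).

```bash
python3 - <<'E'
from h import *
m=load('w3.png')
P=lambda x,y,z: onz(m,120+x/1.8,y/1.8,z)[:2]
im=cv2.imread('pics/w3.png'); c=im[280:360,305:385]
cv2.imwrite('pics/slot.png',cv2.resize(c,None,fx=7,fy=7,interpolation=cv2.INTER_CUBIC))
print('cam',P(345,320,27.5),'exp',532+42*np.cos(.13),103.2+42*np.sin(.13))
a,b=P(345.5,306,27.5),P(344,333,27.5); d=a-b; print('slot yaw',np.arctan2(-d[0],d[1]),np.linalg.norm(d))
a,b=P(346,289,27.5),P(344,351,27.5); d=a-b; print('screws yaw',np.arctan2(-d[0],d[1]),np.linalg.norm(d))
a,b=P(298,140,90),P(299,490,90); d=a-b; print('panel yaw',np.arctan2(-d[0],d[1]),np.linalg.norm(d))
E
```

```text
cam [575.29276221 108.83885896] exp 573.6455995360211 108.64463399002719
slot yaw 0.10662577265281054 18.969756128328438
screws yaw 0.129616602161613 43.5857311522201
panel yaw 0.13872386035988146 204.9796072152534
```

View pics/slot.png

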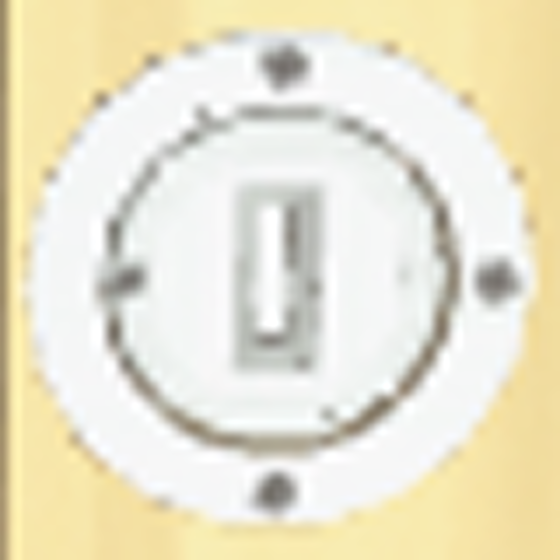

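```bash
python3 -m inch '[{"xyz":[5,5,-30],"rot":[0,0,-0.05]},{"xyz":[25,10,-60],"rot":[0,0,-0.15]},{"xyz":[50,15,-90],"rot":[0,0,-0.25]},{"xyz":[75,20,-110],"rot":[0,0,-0.36]},{"xyz":[105,25,-120],"rot":[0,0,-0.47]},{"xyz":[135,30,-120],"rot":[0,0,-0.58]},{"xyz":[165,35,-120],"rot":[0,0,-0.69]},{"xyz":[195,40,-120],"rot":[0,0,-0.8]},{"xyz":[225,45,-110],"rot":[0,0,-0.91]},{"xyz":[250,49,-90],"rot":[0,0,-1.02]},{"xyz":[270,49,-80],"rot":[0,0,-1.13]},{"xyz":[276,49.4,-70],"rot":[0,0,-1.198]}]'; python3 -m inch '[{"xyz":[0,0,0],"rot":[0,0,0]},{"xyz":[0,0,0],"rot":[0,0,0]}]'
python3 - <<'E'
from h import *
goal((545.5,383.5,300),1.328)
m=snap('wrist','w4.png',s=1.4)
E
```

```text
t: 9.27
ee_pos: [543.2, 385.5, 297.0]
orientation: [-0.368, -3.118, 0.003]
ft_force: [-0.7, 0.0, 1.2]
width: 87.9
grasp_force: 0.0
t: 9.43
ee_pos: [543.8, 382.8, 298.5]
orientation: [-0.382, -3.117, 0.004]
ft_force: [0.1, -0.4, 0.5]
width: 87.7
grasp_force: 0.0
tool y yaw 1.3266 pos [543.8 382.8 298.5] t 9.4 q [ 0.6   0.41  1.46 -0.    1.27 -0.73] F [ 0.1 -0.4  0.5] w 87.7 0.0
xyz [-1.5  1.1 -1.5] rot [-0.0026 -0.0013 -0.0014]
xyz [-1.5  1.1 -1.5] rot [-2.1000e-03  4.1000e-03  3.1402e+00]
```

View pics/w4.png

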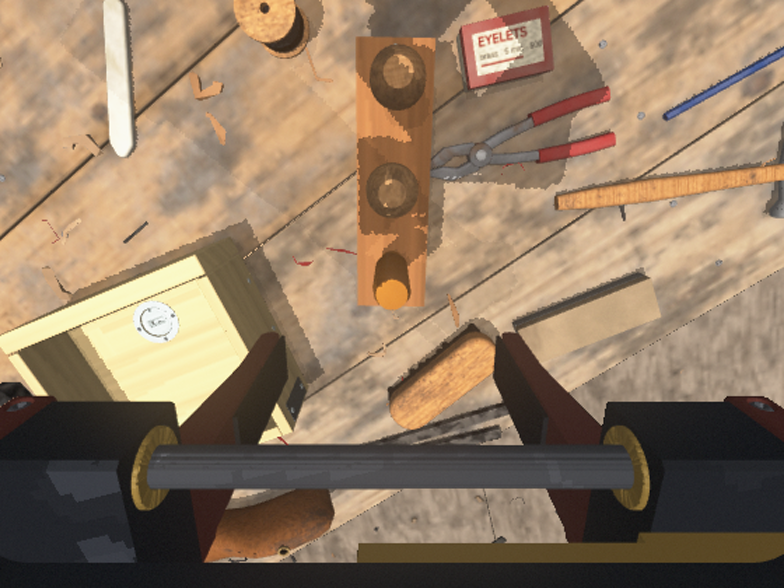

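```bash
python3 - <<'E'
from h import *
m=load('w4.png')
P=lambda x,y,z: onz(m,x/1.4,y/1.4,z)[:2]
print('handle top',P(392,293,210),'board',[P(x,y,125).round(1).tolist() for x,y in[(357,38),(436,38),(424,305),(359,305)]],'awl tops',P(398,69,215),P(392,188,215))
goal((545.7,383.5,161),1.328)
E
```

```text
handle top [546.41454698 383.00502981] board [[384.6, 398.2], [398.1, 452.1], [590.8, 400.0], [577.5, 346.9]] awl tops [425.20136145 416.41967692] [483.78668676 398.58317615]
tool y yaw 1.3257 pos [544.5 382.6 299.9] t 9.5 q [ 0.6   0.41  1.46 -0.    1.27 -0.73] F [ 1.  -0.5 -0.5] w 88.1 0.0
xyz [ -1.    1.3 138.9] rot [-0.001   0.0002 -0.0023]
xyz [ -1.    1.3 138.9] rot [2.0000e-04 1.5000e-03 3.1393e+00]
```

```bash
python3 -m inch '[{"xyz":[-1,1.3,25],"rot":[0,0,-0.002]},{"xyz":[-1,1.3,50],"rot":[0,0,-0.002]},{"xyz":[-1,1.3,75],"rot":[0,0,-0.002]},{"xyz":[-1,1.3,100],"rot":[0,0,-0.002]},{"xyz":[-1,1.3,120],"rot":[0,0,-0.002]},{"xyz":[-1,1.3,133],"rot":[0,0,-0.002]},{"xyz":[-1,1.3,139],"rot":[0,0,-0.002]},{"xyz":[-1,1.3,139],"rot":[0,0,-0.002]}]'
python3 -m inch '[{"xyz":[0,0,0],"rot":[0,0,0]},{"xyz":[0,0,0],"rot":[0,0,0]},{"xyz":[0,0,0],"rot":[0,0,0]},{"xyz":[0,0,0],"rot":[0,0,0]},{"xyz":[0,0,0],"rot":[0,0,0]},{"xyz":[0,0,0],"rot":[0,0,0]},{"xyz":[0,0,0],"rot":[0,0,0]},{"xyz":[0,0,0],"rot":[0,0,0]},{"xyz":[0,0,0],"rot":[0,0,0]},{"xyz":[0,0,0],"rot":[0,0,0]},{"xyz":[0,0,0],"rot":[0,0,0]},{"xyz":[0,0,0],"rot":[0,0,0]}]' 255
```

```text
t: 10.15
ee_pos: [546.2, 383.5, 161.5]
orientation: [0.38, 3.118, -0.0]
ft_force: [-0.0, 0.8, -0.9]
width: 87.4
grasp_force: 0.0
t: 11.15
ee_pos: [546.3, 384.3, 162.2]
orientation: [0.377, 3.117, 0.001]
ft_force: [0.1, -0.4, 0.0]
width: 23.9
grasp_force: 30.0
```

```bash
python3 -m inch '[{"xyz":[0,0,-10],"rot":[0,0,0]},{"xyz":[0,0,-30],"rot":[0,0,0]},{"xyz":[0,0,-55],"rot":[0,0,0]},{"xyz":[0,0,-80],"rot":[0,0,0]},{"xyz":[0,0,-105],"rot":[0,0,0]},{"xyz":[0,0,-125],"rot":[0,0,0]},{"xyz":[0,0,-140],"rot":[0,0,0]},{"xyz":[0,0,-145],"rot":[0,0,0]},{"xyz":[0,0,-145],"rot":[0,0,0]}]'
python3 - <<'E'
from h import *
goal((574,108.7,262),1.328)
E
```

```text
t: 11.9
ee_pos: [546.6, 384.6, 309.4]
orientation: [0.377, 3.115, 0.005]
ft_force: [-0.1, -0.6, -0.7]
width: 23.3
grasp_force: 30.0
tool y yaw 1.33 pos [546.6 384.6 309.4] t 11.9 q [ 0.6   0.41  1.45 -0.    1.28 -0.73] F [-0.1 -0.6 -0.7] w 23.3 29.999568241182715
xyz [ -92.3 -261.6   46.8] rot [0.0035 0.0039 0.002 ]
xyz [ -92.3 -261.6   46.8] rot [-0.0061  0.0054 -3.1396]
```

```bash
python3 -m inch '[{"xyz":[-5,-15,0],"rot":[0,0,0]},{"xyz":[-13,-38,0],"rot":[0,0,0]},{"xyz":[-23,-65,0],"rot":[0,0,0]},{"xyz":[-33,-93,0],"rot":[0,0,0]},{"xyz":[-43,-121,0],"rot":[0,0,0]},{"xyz":[-53,-149,0],"rot":[0,0,0]},{"xyz":[-63,-177,5],"rot":[0,0,0]},{"xyz":[-73,-205,15],"rot":[0,0,0]},{"xyz":[-82,-232,30],"rot":[0.002,0.002,0]},{"xyz":[-89,-252,40],"rot":[0.003,0.003,0]},{"xyz":[-92,-261,46],"rot":[0.003,0.003,0]},{"xyz":[-92,-261.5,46.8],"rot":[0.003,0.003,0]}]'
cat > look.py <<'E'
import sys; from h import *
goal((574,108.7,262),1.328)
for n,s in(('scene',0),('wrist',0)):
    m=ctrl.camera_model(n); o=ctrl.get_obs(); im=ctrl.get_image(n)[:,:,::-1]
    C=R.from_rotvec(o['orientation']).as_matrix(); tip=o['ee_pos']+C[:,2]*147; u,v=proj(m,tip); print(n,u,v)
    cv2.imwrite('pics/L%s_%s.png'%(n,sys.argv[1]),im); np.save('pics/L%s_%s.npy'%(n,sys.argv[1]),[u,v])
E
python3 -m inch '[{"xyz":[0,0,0],"rot":[0,0,0]},{"xyz":[0,0,0],"rot":[0,0,0]}]' >/dev/null; python3 look.py 0
python3 -m inch '[{"xyz":[0,0,0],"rot":[0,0,0.1]},{"xyz":[0,0,0],"rot":[0,0,0.2]},{"xyz":[0,0,0],"rot":[0,0,0.3]},{"xyz":[0,0,0],"rot":[0,0,0.4]},{"xyz":[0,0,0],"rot":[0,0,0.4]},{"xyz":[0,0,0],"rot":[0,0,0.4]}]' >/dev/null; python3 look.py 1
python3 -m inch '[{"xyz":[0,0,0],"rot":[0,0,0.1]},{"xyz":[0,0,0],"rot":[0,0,0.2]},{"xyz":[0,0,0],"rot":[0,0,0.3]},{"xyz":[0,0,0],"rot":[0,0,0.4]},{"xyz":[0,0,0],"rot":[0,0,0.4]},{"xyz":[0,0,0],"rot":[0,0,0.4]}]' >/dev/null; python3 look.py 2
python3 -m inch '[{"xyz":[0,0,0],"rot":[0,0,0.1]},{"xyz":[0,0,0],"rot":[0,0,0.2]},{"xyz":[0,0,0],"rot":[0,0,0.3]},{"xyz":[0,0,0],"rot":[0,0,0.4]},{"xyz":[0,0,0],"rot":[0,0,0.4]},{"xyz":[0,0,0],"rot":[0,0,0.4]}]' >/dev/null; python3 look.py 3
python3 - <<'E'
import cv2,numpy as np
rows=[]
for n in('scene','wrist'):
    r=[]
    for k in range(4):
        im=cv2.imread('pics/L%s_%d.png'%(n,k)); u,v=np.load('pics/L%s_%d.npy'%(n,k)).round().astype(int)
        im=cv2.copyMakeBorder(im,40,40,40,40,cv2.BORDER_CONSTANT); r.append(cv2.resize(im[v+40-16:v+40+16,u+40-12:u+40+12],None,fx=8,fy=8,interpolation=cv2.INTER_CUBIC))
    rows.append(np.hstack(r))
im=np.vstack(rows); print(im.shape); cv2.imwrite('pics/mont.png',im)
E
```

```text
t: 12.9
ee_pos: [571.7, 106.0, 258.0]
orientation: [-0.381, -3.113, 0.005]
ft_force: [-0.1, 0.5, -0.6]
width: 23.6
grasp_force: 30.0
tool y yaw 1.3304 pos [573.2 109.2 260.5] t 13.1 q [ 0.17  0.32  1.69 -0.    1.13 -1.16] F [ 0.5 -0.1  0.2] w 23.7 29.99966014176607
xyz [-0.9 -0.3 -1.5] rot [-0.0015 -0.0013  0.0024]
xyz [-0.9 -0.3 -1.5] rot [ 2.0000e-03 -2.4000e-03 -3.1392e+00]
scene 297.76778208243314 184.5625229468192
wrist 278.71430987890494 189.39912768920513
tool y yaw 0.9342 pos [573.2 109.2 260.8] t 13.7 q [ 0.17  0.32  1.69 -0.    1.13 -0.77] F [ 0.2  0.5 -1.1] w 23.6 29.99995041405782
xyz [-1.   0.1 -1.2] rot [-1.700e-03 -3.000e-04 -3.938e-01]
xyz [-1.   0.1 -1.2] rot [-5.0000e-04  2.3000e-03  2.7477e+00]
scene 297.8099813487383 184.46037405414035
wrist 278.4120047354399 189.41223903037172
tool y yaw 0.5344 pos [573.1 108.5 260.4] t 14.3 q [ 0.17  0.32  1.69 -0.    1.13 -0.37] F [ 0.3  0.8 -0.3] w 23.5 29.999921730486676
xyz [-0.3  0.9 -1.6] rot [-2.300e-03 -3.000e-04 -7.936e-01]
xyz [-0.3  0.9 -1.6] rot [-4.000e-04  2.800e-03  2.348e+00]
scene 297.9449202753263 184.79157952926332
wrist 278.1849521213138 189.5478898813958
tool y yaw 0.1345 pos [573.1 108.4 260.3] t 14.9 q [ 0.17  0.32  1.69 -0.    1.13  0.03] F [ 0.1  1.  -1.6] w 23.3 29.999820131342858
xyz [ 0.2  0.9 -1.7] rot [-0.0025  0.     -1.1935]
xyz [ 0.2  0.9 -1.7] rot [0.     0.0028 1.9481]
scene 297.9520444021907 184.8533718619116
wrist 277.9327979520158 189.67508012
(512, 768, 3)
```

View pics/mont.png

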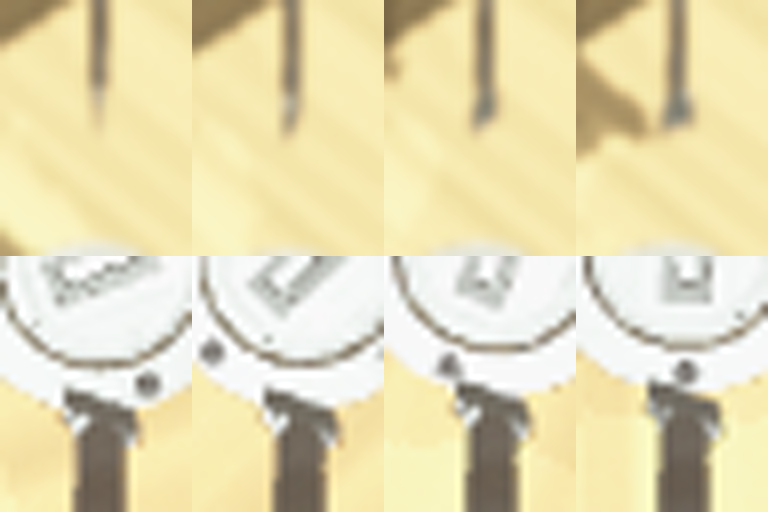

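```bash
python3 - <<'E'
from h import *
m=ctrl.camera_model('wrist'); o=ctrl.get_obs(); u0,v0=np.load('pics/Lwrist_3.npy').round()
zt=o['ee_pos'][2]-147
for z in (zt-3,zt,zt+5):
    P=lambda x,y: onz(m,u0-12+x/8,v0-16+y/8,z)[:2]
    a,b=P(72,127),P(143,148); d=b-a; print(z,a,b,(a+b)/2,np.linalg.norm(d),'blade yaw',np.arctan2(d[1],d[0])%np.pi)
print('tip exp',o['ee_pos'])
Pc=lambda x,y: onz(m,u0-12+x/8,v0-16+y/8,27.5)[:2]
print('slot end',Pc(112,48),'screw',Pc(110,115))
E
```

```text
110.34899478782961 [569.82776503 106.71559386] [579.60485798 105.09592895] [574.71631151 105.90576141] 9.910341111900408 blade yaw 2.9774244220451274
113.34899478782961 [569.76330051 107.51055437] [579.44678582 105.90639641] [574.60504316 106.70847539] 9.81545773534194 blade yaw 2.9774244220451274
118.34899478782961 [569.65585963 108.83548854] [579.18333222 107.25717552] [574.41959593 108.04633203] 9.657318774411083 blade yaw 2.9774244220451274
tip exp [573.09424017 108.33418991 260.34899479]
slot end [576.47095076  99.15554298] screw [577.67714696  87.67825934]
```

The blade is clearly visible in the wrist crops: tip corners at (648,384) and (719,404), width 9.8 mm, yaw −0.164. I turn it −1.86 to align with the slot.

```bash
python3 -m inch '[{"xyz":[0,0,0],"rot":[0,0,-0.06]},{"xyz":[0,0,0],"rot":[0,0,-0.17]},{"xyz":[0,0,0],"rot":[0,0,-0.28]},{"xyz":[0,0,0],"rot":[0,0,-0.39]},{"xyz":[0,0,0],"rot":[0,0,-0.5]},{"xyz":[0,0,0],"rot":[0,0,-0.61]},{"xyz":[0,0,0],"rot":[0,0,-0.72]},{"xyz":[0,0,0],"rot":[0,0,-0.83]},{"xyz":[0,0,0],"rot":[0,0,-0.93]},{"xyz":[0,0,0],"rot":[0,0,-0.93]}]'
python3 -m inch '[{"xyz":[0,0,0],"rot":[0,0,-0.06]},{"xyz":[0,0,0],"rot":[0,0,-0.17]},{"xyz":[0,0,0],"rot":[0,0,-0.28]},{"xyz":[0,0,0],"rot":[0,0,-0.39]},{"xyz":[0,0,0],"rot":[0,0,-0.5]},{"xyz":[0,0,0],"rot":[0,0,-0.61]},{"xyz":[0,0,0],"rot":[0,0,-0.72]},{"xyz":[0,0,0],"rot":[0,0,-0.83]},{"xyz":[0,0,0],"rot":[0,0,-0.93]},{"xyz":[0,0,0],"rot":[0,0,-0.93]},{"xyz":[0,0,0],"rot":[0,0,-0.93]}]'
python3 - <<'E'
from h import *
goal((573.8,109.3,190),.1345+1.86)
m=ctrl.camera_model('wrist'); im=ctrl.get_image('wrist')
E
```

```text
t: 15.8
ee_pos: [573.1, 108.3, 260.4]
orientation: [-0.784, -3.041, 0.003]
ft_force: [-0.7, -0.1, -1.1]
width: 23.7
grasp_force: 30.0
t: 16.72
ee_pos: [573.1, 108.3, 260.3]
orientation: [0.647, -3.072, 0.002]
ft_force: [-1.1, 0.0, -0.9]
width: 23.5
grasp_force: 30.0
tool y yaw 1.986 pos [573.1 108.3 260.3] t 16.7 q [ 0.17  0.32  1.69 -0.    1.13 -1.82] F [-1.1  0.  -0.9] w 23.5 29.999166475608945
xyz [-1.2  0.6 70.3] rot [-0.0007 -0.0023 -0.0085]
xyz [-1.2  0.6 70.3] rot [-3.5000e-03  1.2000e-03  3.1331e+00]
```

Descend to the tip just above the disc, then feel in.

```bash
python3 -m inch '[{"xyz":[-0.5,0.3,10],"rot":[0,0,-0.005]},{"xyz":[-1.2,0.6,25],"rot":[0,-0.002,-0.008]},{"xyz":[-1.2,0.6,40],"rot":[0,-0.002,-0.008]},{"xyz":[-1.2,0.6,55],"rot":[0,-0.002,-0.008]},{"xyz":[-1.2,0.6,68],"rot":[0,-0.002,-0.008]},{"xyz":[-1.2,0.6,75],"rot":[0,-0.002,-0.008]},{"xyz":[-1.2,0.6,80],"rot":[0,-0.002,-0.008]},{"xyz":[-1.2,0.6,80],"rot":[0,-0.002,-0.008]}]'
python3 -m inch '[{"xyz":[0,0,2],"rot":[0,0,0]},{"xyz":[0,0,4],"rot":[0,0,0]},{"xyz":[0,0,6],"rot":[0,0,0]},{"xyz":[0,0,7],"rot":[0,0,0]},{"xyz":[0,0,7],"rot":[0,0,0]}]'
python3 -m inch '[{"xyz":[0,0,1],"rot":[0,0,0]},{"xyz":[0,0,2],"rot":[0,0,0]},{"xyz":[0,0,2],"rot":[0,0,0]},{"xyz":[0,0,2],"rot":[0,0,0]}]'
```

```text
t: 17.43
ee_pos: [573.2, 109.2, 179.1]
orientation: [0.664, -3.069, 0.001]
ft_force: [-0.1, -0.0, -1.1]
width: 24.2
grasp_force: 30.0
t: 17.85
ee_pos: [573.8, 109.3, 173.4]
orientation: [-0.666, 3.07, -0.001]
ft_force: [0.2, -0.2, -0.9]
width: 23.5
grasp_force: 30.0
t: 18.18
ee_pos: [573.8, 109.3, 171.3]
orientation: [0.666, -3.07, 0.001]
ft_force: [-0.7, -0.2, -1.5]
width: 23.3
grasp_force: 30.0
```

```bash
python3 -m inch '[{"xyz":[0,0,1],"rot":[0,0,0]},{"xyz":[0,0,2],"rot":[0,0,0]},{"xyz":[0,0,2],"rot":[0,0,0]},{"xyz":[0,0,2],"rot":[0,0,0]}]'
python3 -m inch '[{"xyz":[0,0,1],"rot":[0,0,0]},{"xyz":[0,0,1.5],"rot":[0,0,0]},{"xyz":[0,0,1.5],"rot":[0,0,0]},{"xyz":[0,0,1.5],"rot":[0,0,0]}]'
```

```text
t: 18.52
ee_pos: [573.8, 109.2, 169.3]
orientation: [0.666, -3.07, 0.001]
ft_force: [-0.1, 0.5, -1.3]
width: 23.6
grasp_force: 30.0
t: 18.85
ee_pos: [574.4, 109.4, 168.6]
orientation: [-0.666, 3.069, -0.001]
ft_force: [-0.3, -0.3, 6.1]
width: 23.8
grasp_force: 30.0
```

Bottomed in the slot (6 N at the slot's depth). Turning clockwise.

```bash
python3 -m inch '[{"xyz":[0,0,0],"rot":[0,0,0.08]},{"xyz":[0,0,0],"rot":[0,0,0.16]},{"xyz":[0,0,0],"rot":[0,0,0.24]},{"xyz":[0,0,0],"rot":[0,0,0.32]},{"xyz":[0,0,0],"rot":[0,0,0.4]},{"xyz":[0,0,0],"rot":[0,0,0.48]},{"xyz":[0,0,0],"rot":[0,0,0.56]},{"xyz":[0,0,0],"rot":[0,0,0.64]},{"xyz":[0,0,0],"rot":[0,0,0.72]},{"xyz":[0,0,0],"rot":[0,0,0.8]},{"xyz":[0,0,0],"rot":[0,0,0.8]}]'
python3 - <<'E'
from h import *
o=ctrl.get_obs();print(o['moment'],o['ft_force'],o['ee_pos'],o['qpos'])
E
```

```text
t: 19.77
ee_pos: [574.1, 109.4, 168.6]
orientation: [0.589, 3.085, -0.001]
ft_force: [-1.2, 0.4, 5.5]
width: 23.8
grasp_force: 30.0
[-0.00400172  0.42094448  0.05766207] [-1.23900815  0.43955103  5.46777701] [574.07995585 109.36276641 168.60642798] [ 1.68231396e-01  4.31173918e-01  1.76217949e+00 -8.13463420e-04
  9.47562082e-01 -1.02505628e+00]
```

```bash
python3 -m inch '[{"xyz":[0,0,0],"rot":[0,0,0.08]},{"xyz":[0,0,0],"rot":[0,0,0.16]},{"xyz":[0,0,0],"rot":[0,0,0.24]},{"xyz":[0,0,0],"rot":[0,0,0.32]},{"xyz":[0,0,0],"rot":[0,0,0.4]},{"xyz":[0,0,0],"rot":[0,0,0.48]},{"xyz":[0,0,0],"rot":[0,0,0.56]},{"xyz":[0,0,0],"rot":[0,0,0.64]},{"xyz":[0,0,0],"rot":[0,0,0.72]},{"xyz":[0,0,0],"rot":[0,0,0.8]},{"xyz":[0,0,0],"rot":[0,0,0.8]}]'
python3 - <<'E'
from h import *
o=ctrl.get_obs();print(o['moment'],o['ft_force'],o['ee_pos'],o['qpos'])
E
python3 -m inch '[{"xyz":[0,0,0],"rot":[0,0,0.08]},{"xyz":[0,0,0],"rot":[0,0,0.16]},{"xyz":[0,0,0],"rot":[0,0,0.24]},{"xyz":[0,0,0],"rot":[0,0,0.3]},{"xyz":[0,0,0],"rot":[0,0,0.3]}]'
python3 - <<'E'
from h import *
o=ctrl.get_obs();print(o['moment'],o['ft_force'],o['ee_pos'],o['qpos'])
E
```

```text
t: 20.68
ee_pos: [573.9, 109.5, 168.6]
orientation: [1.744, 2.613, -0.0]
ft_force: [-2.4, 0.4, 6.6]
width: 23.4
grasp_force: 30.0
[0.1316571  0.66197303 0.09813821] [-2.35553554  0.43697124  6.5561167 ] [573.90460419 109.47782721 168.60455097] [ 1.68332865e-01  4.31115202e-01  1.76228293e+00 -4.81157716e-04
  9.47862531e-01 -2.25092431e-01]
t: 21.1
ee_pos: [573.9, 109.6, 168.6]
orientation: [2.114, 2.324, 0.0]
ft_force: [-1.8, 1.3, 6.3]
width: 23.3
grasp_force: 30.0
[0.21926055 0.72329036 0.01739383] [-1.8469506   1.25965557  6.32475811] [573.89639195 109.5827575  168.61371501] [ 1.68407649e-01  4.31106661e-01  1.76227091e+00 -2.38047406e-04
  9.47858402e-01  7.39356384e-02]
```

```bash
python3 -m inch '[{"xyz":[0,0,0.3],"rot":[0,0,0.06]},{"xyz":[0,0,0.3],"rot":[0,0,0.12]},{"xyz":[0,0,0.3],"rot":[0,0,0.18]},{"xyz":[0,0,0.3],"rot":[0,0,0.2]},{"xyz":[0,0,0.3],"rot":[0,0,0.2]}]'
python3 - <<'E'
from h import *
o=ctrl.get_obs();print(o['moment'],o['ft_force'],o['ee_pos'],o['qpos'])
# blade direction in the wrist picture vs before: print crops for comparison
m=ctrl.camera_model('wrist'); im=ctrl.get_image('wrist')[:,:,::-1]; cv2.imwrite('pics/w5.png',im)
C=R.from_rotvec(o['orientation']).as_matrix(); tip=o['ee_pos']+C[:,2]*147; u,v=np.round(proj(m,tip)).astype(int); print(u,v)
g=cv2.cvtColor(im,cv2.COLOR_BGR2GRAY)[v-22:v+14,u-24:u+24]
for r in g: print(''.join(' .:-=+*#%@'[::-1][int(x)*10//256] for x in r))
E
```

```text
t: 21.52
ee_pos: [574.0, 109.7, 168.6]
orientation: [2.333, 2.104, 0.001]
ft_force: [-2.9, 0.4, 8.9]
width: 23.5
grasp_force: 30.0
[0.33024471 0.76033317 0.10724811] [-2.93548038  0.44813312  8.93571094] [574.04256155 109.65368348 168.55033076] [ 1.68470927e-01  4.31250680e-01  1.76221163e+00 -2.04516285e-04
  9.47410781e-01  2.71785103e-01]
278 190
=========------------=-:...   ... . ............
=========----------:=--    .....:.. ............
=========------:.  ==--          --.............
-========---+--  .+**--            :............
-=========-----  =+++:               :..........
-===========---- :++=.                 .........
-========------- .-=.                   ........
--======--------                         .......
..--==-----------  .----=-===.            ......
....=-    ----=- -=:: -+:  ..:-:           =....
....:.     -=====-    ++=      .=:          ....
...=:      ===+=--  : :=:        -=          ...
...:       -=+=--=-    :.         ..         ...
...        .:---====-              .-        ...
..         -   -==---               .=        :.
..        =..
[... 315 characters left out ...]
  .  .=  -=.  
.      :-      :::  =++*++=.   ::.  .  .=       
       .-.     .::  =+++*+++=. ::.  .   +.      
.      :-.     .:. . =-=**+*+==-:.  .   =.      
.      .=.     .::---=-+**=++=:::.  .   =.      
:      .+.     .:::::=+***+-:-:::.  .   =.      
.       =.     .:::::-*****+.::...     .+       
.       +.     ......-*****+.       .  =-       
        :=.          .*****+          .+.       
.        =:.         .*****+          ==       .
..       -=..        .*****+         .=-       .
...       +-.        .*****+         ==        .
...       -+..       .*****+        .=.       ..
-...       -=..      .*****+       ==:        ..
=...        :: .     -*****+     .-+-        :..
```

The slot now lies across (slot yaw ≈ -0.1, turn about 1.75), so the cam is at its stop. I ease off the torque, lift, and check the panel gap by code.

```bash
python3 -m inch '[{"xyz":[0,0,-0.5],"rot":[0,0,-0.06]},{"xyz":[0,0,-1],"rot":[0,0,-0.12]},{"xyz":[0,0,-5],"rot":[0,0,-0.15]},{"xyz":[0,0,-15],"rot":[0,0,-0.15]},{"xyz":[0,0,-35],"rot":[0,0,-0.2]},{"xyz":[0,0,-60],"rot":[0,0,-0.3]},{"xyz":[0,0,-85],"rot":[0,0,-0.4]},{"xyz":[0,0,-110],"rot":[0,0,-0.5]},{"xyz":[0,0,-130],"rot":[0,0,-0.6]},{"xyz":[0,0,-143],"rot":[0,0,-0.7]},{"xyz":[0,0,-145],"rot":[0,0,-0.7]},{"xyz":[0,0,-145],"rot":[0,0,-0.7]}]'
python3 - <<'E'
from h import *
m=snap('wrist','w6.png'); g=cv2.cvtColor(cv2.imread('pics/w6.png'),cv2.COLOR_BGR2GRAY)
u,v=np.round(proj(m,(574,109,27.5))).astype(int); print(u,v,g.shape)
for r in g[max(0,v-20):v+20,max(0,u-34):u+34]: print(''.join(' .:-=+*#%@'[::-1][int(x)*10//256] for x in r))
goal((546.3,384.3,313),1.33)
E
```

```text
t: 22.57
ee_pos: [574.2, 109.4, 313.7]
orientation: [1.473, 2.772, 0.001]
ft_force: [-1.4, 0.6, -0.6]
width: 23.4
grasp_force: 30.0
278 166 (420, 560)
++:               .=***=      .......                     ..........
++.               .****.      ......                       ........ 
+-               .=***=      .......                      ......... 
+.               .****:    .  .:   ::  .                 .........  
-.              .=***=    .:            ..               .........  
.               .****:  . .              ...            .........   
.              .:***=  .:              .==:             .........   
               .****:  .               .==             .........    
              .:***=            ::-...  :.            ..........    
              .****: .       :-: .   .:.       .      .........     
              :***=..      .-:         .-.           ..........     
             .+***:       ::           .-::          .........     .
             :***+ .     .:            :=.::     :   ........      .
            .=***:       -                 ::       
[... 1370 characters left out ...]
  .......     ........    
  .=***-          ..      .               ........      .......     
  .***+           ..        .          ...........     ........     
 .=***=           .             ..  .   .........      .......      
 .****.           .                     .........     .......      .
 -***=                                  ........      .......     ..
.****:                                 ........      ........     ..
tool y yaw 0.5943 pos [573.6 109.3 312.4] t 22.6 q [ 0.17  0.27  1.63 -0.    1.24 -0.43] F [-0.6 -0.1 -1.2] w 23.5 29.999458165839314
xyz [243.2 131.4  -0.8] rot [-5.000e-04  7.000e-04 -7.357e-01]
xyz [243.2 131.4  -0.8] rot [8.0000e-04 7.0000e-04 2.4059e+00]
```

Cam verified past 1.4 and panel tight. Next, back to the rack.

```bash
python3 -m inch '[{"xyz":[15,8,0],"rot":[0,0,-0.06]},{"xyz":[38,20,0],"rot":[0,0,-0.14]},{"xyz":[62,33,0],"rot":[0,0,-0.22]},{"xyz":[86,46,0],"rot":[0,0,-0.3]},{"xyz":[110,60,0],"rot":[0,0,-0.38]},{"xyz":[135,73,0],"rot":[0,0,-0.46]},{"xyz":[160,86,0],"rot":[0,0,-0.54]},{"xyz":[185,100,0],"rot":[0,0,-0.62]},{"xyz":[210,113,0],"rot":[0,0,-0.7]},{"xyz":[230,124,0],"rot":[0,0,-0.736]},{"xyz":[240,130,0],"rot":[0,0,-0.736]},{"xyz":[243,131.4,0],"rot":[0,0,-0.736]}]'
python3 -m inch '[{"xyz":[0,0,0],"rot":[0,0,0]},{"xyz":[0,0,0],"rot":[0,0,0]},{"xyz":[0,0,0],"rot":[0,0,0]},{"xyz":[0,0,0],"rot":[0,0,0]}]'
python3 - <<'E'
from h import *
goal((546.3,384.3,163),1.33)
m=snap('wrist','w7.png'); o=ctrl.get_obs(); g=cv2.cvtColor(cv2.imread('pics/w7.png'),cv2.COLOR_BGR2GRAY)
C=R.from_rotvec(o['orientation']).as_matrix(); u,v=np.round(proj(m,o['ee_pos']+C[:,2]*147)).astype(int); print(u,v)
for r in g[v-22:v+16,u-24:u+24]: print(''.join(' .:-=+*#%@'[::-1][min(9,int(x)*12//256)] for x in r))
E
```

```text
t: 23.62
ee_pos: [544.8, 385.6, 310.5]
orientation: [-0.373, -3.118, 0.003]
ft_force: [0.2, -0.7, 0.3]
width: 23.7
grasp_force: 30.0
t: 23.95
ee_pos: [545.9, 382.9, 312.4]
orientation: [0.374, 3.119, -0.001]
ft_force: [0.3, 0.3, -1.4]
width: 23.2
grasp_force: 30.0
tool y yaw 1.3319 pos [545.9 382.9 312.4] t 23.9 q [ 0.59  0.41  1.44 -0.    1.29 -0.74] F [ 0.3  0.3 -1.4] w 23.2 29.999392811441794
xyz [  0.    1.6 149.4] rot [-0.0009  0.0004  0.0019]
xyz [  0.    1.6 149.4] rot [-6.0000e-04 -1.4000e-03 -3.1397e+00]
279 189
::::::::::::::::::::::::::::::::::::::======----
:::::::::::::::::::::-:::::::::::::=======+=----
:::::::::::::::::::::-:::::::::::::========:----
:::::::::::::::::::::::::::::::::========:::----
:::::::::::::::::::::-:::::::===+========:::----
::::::::::::::::::::::::::::-==+======::::::----
::::::::::::::::::::::::::::+===+=====::::::----
::::::::::::::::::::::::::::===+======:::::::---
:::::::::::::::::::::-::-:::::=========::::::---
::::::::::::::::::::--====--::::====:::::::::---
::::-::::::::::::::-===++===-:::=::::..::::::---
::::::::::::::::::-=+++++====-::::
[... 588 characters left out ...]
:::::::-::---:
::::::::::::::::::--=+++++=-----:::::::::-::---:
::::::::::::::::::-- ==+++++=---:::::::::-::---:
::::::::::::::::::--   -+++++---:::::::::-::---:
::::::::::::::::::--- :+++==+=--:::::::::-::---:
::::::::::::::::::---:+++++:.----::::::::-:----:
::::::::::::::::::---=+++++= =---::::::::-::----
::::::::::::::::::---=++++++----:::::::::-:-----
::::::::::::::::::---=++++++----:::::::::-:-----
::::::::::::::::::---=+****+----:::::::::-:-----
::::::::::::::::::---=*****+----:::::::::::----=
::::::::::::::::::---=*****+----:::::::::-:----=
::::::::::::::::::---+*****+----::::::::--:----=
::::::::::::::::::---+*****+----:::::::::::-----
::::::::::::::::::---+*****+----:::::::::-:-----
```

```bash
python3 - <<'E'
from h import *
m=load('w7.png'); print('hole',onz(m,278.7,182.7,125),onz(m,278.7,182.7,119),'tip',onz(m,279,191,165.4),onz(m,280,192.5,165.4)); goal((546.3,384.3,200),1.33)
E
```

```text
hole [548.28883835 382.20895458 125.        ] [549.68731815 381.8703886  119.        ] tip [547.69428377 382.65756981 165.4       ] [549.54265754 383.29621593 165.4       ]
tool y yaw 1.3322 pos [546.  383.1 312.5] t 24.0 q [ 0.59  0.41  1.44 -0.    1.29 -0.74] F [-0.3  0.2 -1.3] w 23.6 29.999558511190116
xyz [  0.    1.4 112.5] rot [-0.0007  0.0005  0.0022]
xyz [  0.    1.4 112.5] rot [-7.0000e-04 -1.1000e-03 -3.1394e+00]
```

Tip and hole coincide within about 1 mm. Lowering.

```bash
python3 -m inch '[{"xyz":[0,0.3,10],"rot":[0,0,0]},{"xyz":[0,0.3,20],"rot":[0,0,0]},{"xyz":[0,0.3,30],"rot":[0,0,0]},{"xyz":[0,0.3,38],"rot":[0,0,0]},{"xyz":[0,0.3,46],"rot":[0,0,0]},{"xyz":[0,0.3,52],"rot":[0,0,0]},{"xyz":[0,0.3,52],"rot":[0,0,0]}]'; python3 -m inch '[{"xyz":[0,0,10],"rot":[0,0,0]},{"xyz":[0,0,22],"rot":[0,0,0]},{"xyz":[0,0,36],"rot":[0,0,0]},{"xyz":[0,0,50],"rot":[0,0,0]},{"xyz":[0,0,64],"rot":[0,0,0]},{"xyz":[0,0,76],"rot":[0,0,0]},{"xyz":[0,0,84],"rot":[0,0,0]},{"xyz":[0,0,90],"rot":[0,0,0]},{"xyz":[0,0,90],"rot":[0,0,0]}]'
```

```text
t: 24.58
ee_pos: [545.0, 383.9, 258.3]
orientation: [-0.371, -3.118, 0.004]
ft_force: [-0.4, 0.8, -0.7]
width: 23.3
grasp_force: 30.0
t: 25.33
ee_pos: [545.1, 384.0, 168.8]
orientation: [-0.371, -3.118, 0.003]
ft_force: [0.1, 0.7, -0.6]
width: 23.5
grasp_force: 30.0
```

```bash
python3 -m inch '[{"xyz":[0,0,2],"rot":[0,0,0]},{"xyz":[0,0,4],"rot":[0,0,0]},{"xyz":[0,0,5.5],"rot":[0,0,0]},{"xyz":[0,0,5.5],"rot":[0,0,0]}]'; python3 -m inch '[{"xyz":[0,0,1],"rot":[0,0,0]},{"xyz":[0,0,2],"rot":[0,0,0]},{"xyz":[0,0,2],"rot":[0,0,0]},{"xyz":[0,0,2],"rot":[0,0,0]}]'
```

```text
t: 25.67
ee_pos: [545.8, 384.4, 165.0]
orientation: [0.371, 3.119, -0.001]
ft_force: [-0.3, 0.1, -0.5]
width: 23.7
grasp_force: 30.0
t: 26.0
ee_pos: [545.7, 384.3, 162.9]
orientation: [0.371, 3.119, -0.001]
ft_force: [-0.1, -0.6, -0.3]
width: 23.3
grasp_force: 30.0
```

```bash
python3 -m inch '[{"xyz":[0,0,1],"rot":[0,0,0]},{"xyz":[0,0,1],"rot":[0,0,0]},{"xyz":[0,0,1.5],"rot":[0,0,0]},{"xyz":[0,0,1.5],"rot":[0,0,0]},{"xyz":[0,0,1.5],"rot":[0,0,0]}]'; python3 -m inch '[{"xyz":[0,0,0],"rot":[0,0,0]},{"xyz":[0,0,0],"rot":[0,0,0]},{"xyz":[0,0,0],"rot":[0,0,0]},{"xyz":[0,0,0],"rot":[0,0,0]},{"xyz":[0,0,0],"rot":[0,0,0]},{"xyz":[0,0,0],"rot":[0,0,0]},{"xyz":[0,0,0],"rot":[0,0,0]},{"xyz":[0,0,0],"rot":[0,0,0]}]' 0
python3 -m inch '[{"xyz":[0,0,-15],"rot":[0,0,0]},{"xyz":[0,0,-35],"rot":[0,0,0]},{"xyz":[0,0,-60],"rot":[0,0,0]},{"xyz":[0,0,-85],"rot":[0,0,0]},{"xyz":[0,0,-110],"rot":[0,0,0]},{"xyz":[0,0,-130],"rot":[0,0,0]},{"xyz":[0,0,-140],"rot":[0,0,0]},{"xyz":[0,0,-140],"rot":[0,0,0]},{"xyz":[0,0,-140],"rot":[0,0,0]},{"xyz":[0,0,-140],"rot":[0,0,0]}]'
python3 - <<'E'
from h import *
m=snap('wrist','w8.png'); im=cv2.imread('pics/w8.png'); a=cv2.imread('pics/w4.png'); 
def blob(im,s):
    h=cv2.cvtColor(im,cv2.COLOR_BGR2HSV); k=cv2.inRange(h,(10,190,150),(18,255,255)); k[:int(230/1.4*s)]=0;k[int(330/1.4*s):]=0;k[:,:int(350/1.4*s)]=0;k[:,int(430/1.4*s):]=0
    M=cv2.moments(k,True); return M['m10']/M['m00']/s,M['m01']/M['m00']/s,M['m00']/s/s
b0,b1=blob(a,1.4),blob(im,1); m0=load('w4.png')
print(b0,onz(m0,*b0[:2],205),b1,onz(m,*b1[:2],205)); goal((545,384,300),1.33)
E
```

```text
t: 26.42
ee_pos: [545.9, 384.5, 162.0]
orientation: [0.371, 3.119, -0.0]
ft_force: [-1.7, -0.6, 5.3]
width: 23.9
grasp_force: 30.0
t: 27.08
ee_pos: [545.7, 384.3, 161.3]
orientation: [0.371, 3.119, -0.001]
ft_force: [0.3, 0.3, -0.2]
width: 73.6
grasp_force: 0.0
t: 27.92
ee_pos: [545.0, 384.0, 299.6]
orientation: [-0.371, -3.118, 0.004]
ft_force: [-0.2, -0.1, -0.4]
width: 88.0
grasp_force: 0.0Traceback (most recent call last):
  File "<stdin>", line 6, in <module>
  File "<stdin>", line 5, in blob
ZeroDivisionError: float division by zero
```

```bash
python3 - <<'E'
from h import *
a=cv2.resize(cv2.imread('pics/w4.png'),(560,420)); b=cv2.imread('pics/w8.png')
t=a[196:220,268:292]; r=cv2.matchTemplate(b[150:260,200:360],t,cv2.TM_CCOEFF_NORMED); _,s,_,l=cv2.minMaxLoc(r); u,v=l[0]+212,l[1]+162
print(s,u,v,onz(load('w8.png'),u,v+1,210),'was',onz(load('w4.png'),280,209,210))
E
```

```text
0.9588338732719421 278 207 [546.29473498 382.68065973 210.        ] was [546.1591625 383.0686181 210.       ]
```

The screwdriver handle is within 0.5 mm of its original seated spot, so it's upright and in place. Handing in.

```bash
python3 -c "
from workcell import ctrl; print(ctrl.close_job())"
```

```text
the job is handed in; nothing more can be done
None
```

I handed the job in at about 28 s: the panel is pushed home and drawn tight by the cam (turned to its stop, about 1.75 rad, by camera), the screwdriver is back in its rack hole, and I saw no contact with the awls; no verdict came back.

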